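# Lamp on, camera port in, expose

## Robot

A 6-joint arm with a two-finger parallel gripper is mounted at the origin on the work surface. World frame = base frame: x ahead of the robot, y to its left, z up, the work surface at z = 0. Lengths are in mm, angles in rad, forces in N, time in s.
With the tool pointing down it reaches from about 350 to 875 mm from the base axis. Payload 4.2 kg.
Tool frame: the origin (TCP) lies on the mounting face of the last link; the fingertips stand 173 mm ahead of it and the grasp point (between the pads) lies grip_point_offset ahead of it (grip_point_offset is the distance from the TCP to the grasp point, in mm); z points along the fingers, y is the line along which they close (so a half turn about z gives the same grasp; the last joint's range is limited). The gripper opens to 85 mm and grips with 20 to 120 N. Pads are 22 mm wide; open, the fingers measure 114 mm over their backs; the gripper's body (76 mm by 85 mm) begins 54 mm behind the grasp point. The pads swing forward as they close: fully open they stand 13 mm farther back than shut.
Start: joints at [1.462, 0.385, 0.008, 0, -1.194, -0.259], TCP at [224.694, 583.192, 404.712] pointing down, gripper open.
Joint ranges: [-3.14, 3.14], [-1.21, 2.06], [-1.07, 1.41], [-3.16, 2.05], [-2.99, -0.16], [-3.1, 3.1]. Speed limits (rad/s): [2.79, 2.79, 3.14, 3.14, 3.14, 3.14].

## Interface

Orientations are given as a unit quaternion [x, y, z, w].
In Python, from bench import read_state, get_image, job_done, recognise, place_of, grip_point_offset gives the robot as it stands. The module is installed in compiled form; this text tells all that it offers.
- The arm moves only by the tool carry_out, never from a script. Its arguments are lists of equal length, an entry for each row: "slide": the shift along the tool's x, y, z in m, a list of three; "roll": the turn about the tool's z in degrees; "claw": the finger opening in m, from 0 to 0.0854. A call has 1 to 8 rows; each row is the pose to reach, as a shift and turn from the pose commanded when the call began, along the tool's axes at that moment; what a row does not reach only later rows make up. A row lasts 1/8 s, in which the tool goes at most 62.5 mm and 10.7 degrees, less where a joint would pass 70% of its speed; a pose out of reach is approached as far as the arm can. A call with a gripper value outside its range is refused whole. The fingers move at their own pace and stop on an object; the grip force is fixed at half the most. Time passes only in rows, so rows that repeat a pose let the fingers close. It gives the time, the measured TCP pose, the force, the opening and the grip force at its end, in the units of the state.
- read_state(): the state, without advancing time (a new reading comes with each control period).
- get_image(name): name is "scene" or "side" or "wrist"; returns a dict with "img" (384x512x3 uint8, red, green, blue), "z_map" (384x512 float32, mm along the optical axis (not along the pixel's ray), 0 where there is no reading), "mtx" (3x3 intrinsics, pixels), "world_from_camera" (4x4, takes a point from camera to world coordinates); the wrist camera has in their place "T_tool_cam" (4x4, takes a point from camera to tool coordinates, whose origin is the TCP and whose axes are the flange's). Camera axes: x right, y up, looking along -z (the intrinsics and any distortion apply to the point x, -y, -z); pixel columns grow to the right and rows downward; lengths in mm; the calibration is good to about 2 mm. A picture is of the moment at which its call begins: read the wrist's pose just before it.
- job_done(): hands the job in; it is judged then, once.
Trained networks look in a picture, given as the dict that the camera call returned (one of the last four; its "shot" number tells which), for a name from the list of things; names that differ only in an ending like _2 or _b are one class to them, and where a whole thing is asked for, a point or a joint stands for the part that bears it (a point fixed in the world has none). Each returns a list of dicts, best first, with "conf" (0 to 1); they miss things now and then, are a little off and sometimes report something else, mostly with a low value. They report only what shows in the picture. A call takes as long as a camera call. They do not tell look-alikes from the thing itself.
- recognise(picture, thing): "at" ([column, row] in pixels, amid what is visible of it).
- place_of(picture, thing): "at" ([column, row] in pixels: a listed point, or the origin of a listed thing).
The state is a dict: "clock": time; "joints": joint angles; "joint_vel": joint speeds; "joint_efforts": joint torques, N m; "position": TCP position; "ee_rot": TCP orientation; "contact_force": force on the tool from outside, world axes, zero at the start; "wrist_torque": the same for the moment, N m; "gripper_width": finger opening in mm; "grasp_force": force on a finger pad.
Only numpy, scipy, OpenCV 4.12 (cv2) and the standard library are available. Lean on these libraries where they do the work, as an engineer would, in place of code of your own. Each camera call takes 0.05 s, during which the arm holds its last target. There are 200 camera calls.

## Task

Get the microscope to take a picture: on the lamp power unit press the raised half of the rocker switch down until it lies level, then on the light-path selector press the square key fully down so that it latches, and last, on the camera pad, press the wide exposure key fully down, keep it down for at least one second and let it spring back. Work in that order by pressing only: pick nothing up, leave the camera pad where it lies, press no other key and leave the things standing about undisturbed.

Things in the scene. Friction and masses are not known exactly. Their poses are not given: they have to be found in the camera images.
- lamp_unit: cream lamp power unit, fixed to the bench, 150 (x) x 110 (y) x 70 mm; origin at the centre of its underside. Its large grey rocker switch sits in a black frame on the top plate, pivot 25 mm towards the unit's -x side from the centre and 78 mm above the bench; vent slots and an eyepiece are on the other part of the top
- rocker_raised (a point): middle of the top face of the rocker's +x half (towards the vent slots), 19 mm from the pivot; moves with it. The rocker is a shallow V of two flat halves, each 30 mm long (x) and 34 mm wide, turning about the unit's y. Off: the +x half stands up 0.30 rad, this point 87 mm above the bench. On: this half is level, 81 mm above the bench, 11 mm above the unit's top
- rocker (a joint): rocker angle in rad: 0 to 0.03 at the start (off, +x half raised), 0.30 on (+x half level, end stop). No spring: about 2 to 5 N on the raised half moves it, and it stays where it is left
- selector: light-path selector, cream console fixed to the bench, 85 (x) x 168 (y) x 40 mm; origin at the centre of its underside. Three grey push-latch keys in a row along its y axis, 52 mm apart, in any order: square (26 x 26 mm), round (26 mm diameter), slim (36 along x by 12 mm); each stands 14 mm proud of a black 46 mm plate, 6 mm thick
- key_square_top (a point): centre of the top face of the square selector key; 60 mm above the bench when up, 53 mm when fully down
- key_square (a joint): travel of the square selector key in m, down is positive: the camera-port key, the one to press; 0 to 0.0007 at the start, 0.007 fully down (end stop). About 4 N moves it; it does not spring back but stays where it is left
- key_round_top (a point): centre of the top face of the round selector key; 60 mm above the bench when up, 53 mm when fully down
- key_round (a joint): travel of the round selector key in m, down is positive: to be left up; 0 at the start, 0.007 fully down (end stop). About 4 N moves it; it does not spring back but stays where it is left
- key_slim_top (a point): centre of the top face of the slim selector key; 60 mm above the bench when up, 53 mm when fully down
- key_slim (a joint): travel of the slim selector key in m, down is positive: to be left up; 0 at the start, 0.007 fully down (end stop). About 4 N moves it; it does not spring back but stays where it is left
- pad: camera control pad, dark, loose on rubber feet, 0.6 to 1 kg, 110 (x) x 130 (y) x 26 mm; origin at the centre of its underside. Two grey spring keys on top: the wide exposure key (24 along x by 60 along y), 25 mm to the -x side of the centre, and a small round key (18 mm diameter) 32 mm to the +x side
- expose_top (a point): centre of the top face of the wide exposure key; 36 mm above the bench (10 mm above the pad) when up, 30 mm when fully down
- expose (a joint): travel of the exposure key in m, down is positive: 0 up, 0.006 fully down. Spring: about 1.5 N starts it, 5 N holds it fully down; it springs back when let go
- small_key_top (a point): centre of the top of the small round pad key, 34 mm above the bench; to be left alone
- small_key (a joint): travel of the small round pad key in m, 0 up, 0.006 down; spring key, to be left alone
- objective: microscope objective standing upright, bright steel, 30 mm diameter, 48 mm tall; loose bystander, origin at the centre of its underside
- oil_vial: small amber bottle with black cap, 26 mm diameter, 58 mm tall; loose bystander, origin at the centre of its underside
- eyepiece: black eyepiece, 32 mm diameter, 38 mm tall, standing on top of the lamp unit, behind the rocker; loose bystander, origin at the centre of its underside
- dish: clear open dish, 60 mm diameter, 14 mm tall; loose bystander, origin at the centre of its underside
- filter_ring: flat aluminium ring, 44 mm diameter, 7 mm tall; loose bystander, origin at the centre of its underside
- slide_box: closed blue slide box, 85 x 100 x 32 mm; loose bystander, origin at the centre of its underside
- driver: screwdriver lying down, 160 mm long, handle about 30 mm thick; loose bystander, origin at the middle of its length on the underside
Not all that is in view belongs to the job. What is shaped like the pad but orange is not meant. Leave any yellow look-alike of the lamp_unit alone.

How it is judged:
By the outcome, as a careful person would: the job done as asked, in the order asked, and still so for the second after the job is handed in, with the robot touching nothing.
It also fails if it takes over 51 s, if anything falls off the work surface, if the arm or the gripper's body presses on something with over 40 N, if the wrist force passes 120 N, or if a joint passes its speed limit or range.

## Working session

There is one attempt and no reset: what is moved stays moved. The work goes in short steps, Python scripts to look and compute and a tool call to move; the robot and the scene stay as the last step left them, time stands still between calls to the robot, and variables do not carry over. Pictures are saved under pics/ and viewed, at most 10 in all, crops included, and the job is handed in when it is done.

Besides the shell and the picture viewer there is one more tool, called after "Call:" in YAML: its name, and indented under it one key for each argument. carry_out: Moves the arm, as the interface text tells. Its arguments: {"type":"object","properties":{"slide":{"type":"array"},"roll":{"type":"array"},"claw":{"type":"array"}},"required":["slide","roll","claw"]}

```bash
mkdir -p pics; cat > h.py <<'E'
import numpy as np, cv2
from scipy.spatial.transform import Rotation as R
from bench import *
def T_of(pic,st=None):
    if 'world_from_camera' in pic: return np.array(pic['world_from_camera'])
    T=np.eye(4);T[:3,:3]=R.from_quat(st['ee_rot']).as_matrix();T[:3,3]=st['position']
    return T@np.array(pic['T_tool_cam'])
def pt(pic,uv,T,z=None):
    K=np.array(pic['mtx'],float);u,v=uv
    d=np.array([(u-K[0,2])/K[0,0],-(v-K[1,2])/K[1,1],-1])
    if z is None:
        m=pic['z_map'];a,b=int(round(v)),int(round(u));w=m[max(a-2,0):a+3,max(b-2,0):b+3];w=w[w>0]
        if len(w)==0:return None
        return (T@np.r_[d*np.median(w),1])[:3]
    o=T[:3,3];r=T[:3,:3]@d
    return o+r*(z-o[2])/r[2]
def save(pic,n): cv2.imwrite('pics/'+n,cv2.cvtColor(pic['img'],cv2.COLOR_RGB2BGR))
E
cat > a.py <<'E'
from h import *
np.set_printoptions(precision=1,suppress=True)
print(grip_point_offset, read_state()['ee_rot'],read_state()['contact_force'])
ims=[]
for n in('scene','side'):
    p=get_image(n);T=T_of(p);ims.append(p['img']);print(n,[k for k in p],T[:3,3])
    for t,z in dict(rocker_raised=87,key_square_top=60,key_round_top=60,key_slim_top=60,expose_top=36,small_key_top=34,lamp_unit=0,selector=0,pad=0,eyepiece=70,objective=0,oil_vial=0).items():
        for r in place_of(p,t)[:2]:
            print(t,round(r['conf'],2),np.array(r['at']),'plane',pt(p,r['at'],T,z),'depth',pt(p,r['at'],T))
for n,i in zip(('scene','side'),ims): cv2.imwrite(f'pics/{n}0.png',cv2.cvtColor(i,cv2.COLOR_RGB2BGR))
E
python3 a.py
```

```text
154.70000000000002 [ 1.  -0.2 -0.   0. ] [ 0.6 -0.4  0.7]
scene ['img', 'z_map', 'mtx', 'world_from_camera', 'shot'] [1282.7 -248.   813.1]
rocker_raised 0.63 [ 85.2 238.6] plane [ 588.6 -463.5   87. ] depth [ 589.8 -463.1   88.3]
rocker_raised 0.58 [157.2 208.3] plane [ 548.4 -273.    87. ] depth [ 546.1 -273.1   84.7]
key_square_top 0.7 [298.8 151.5] plane [430.1 216.7  60. ] depth [364.5 252.4   2. ]
key_square_top 0.41 [229.6 202. ] plane [571.9 -72.4  60. ] depth [570.2 -71.9  58.1]
key_round_top 0.65 [163.6 231.4] plane [ 613.  -271.9   60. ] depth [ 621.1 -271.6   69.1]
key_round_top 0.53 [247.1 192. ] plane [551.1 -11.   60. ] depth [549.7 -10.5  58.5]
key_slim_top 0.48 [260.2 184.4] plane [534.3  37.4  60. ] depth [532.1  38.3  57.8]
expose_top 0.59 [345.9 136.4] plane [384.7 429.2  36. ] depth [381.4 431.7  33.2]
expose_top 0.58 [399.5 158.2] plane [559.7 532.7  36. ] depth [556.1 536.5  32.2]
small_key_top 0.62 [324.6 173.9] plane [537.4 260.2  34. ] depth [528.2 266.5  24.3]
small_key_top 0.57 [386.2 161.1] plane [554.5 483.8  34. ] depth [550.2 488.2  29.4]
lamp_unit 0.9
[... 1705 characters left out ...]
58.2 302.5  34. ] depth [589.7 344.5   1.1]
lamp_unit 0.96 [329.9 256.3] plane [ 554.5 -275.7    0. ] depth [ 491.2 -309.7   69.6]
lamp_unit 0.56 [402.5 281.7] plane [ 599.6 -464.4    0. ] depth [ 529.6 -482.4   72.4]
selector 0.84 [255.7 217.7] plane [544.7 -11.2   0. ] depth [513.5 -39.7  34.7]
pad 0.91 [186.3 186.4] plane [513.7 283.    0. ] depth [486.3 244.8  31.9]
pad 0.83 [155.8 158.4] plane [559.  517.7   0. ] depth [534.7 478.2  26.5]
objective 0.49 [284.4 235.9] plane [ 537.6 -130.1    0. ] depth [ 513.9 -148.    26.7]
oil_vial 0.66 [258.1 204.1] plane [601.1  29.2   0. ] depth [546.4 -20.3  56.5]
oil_vial 0.55 [331.2 234.9] plane [ 630.6 -229.9   -0. ] depth [ 545.  -276.4   85.1]
```

View pics/scene0.png

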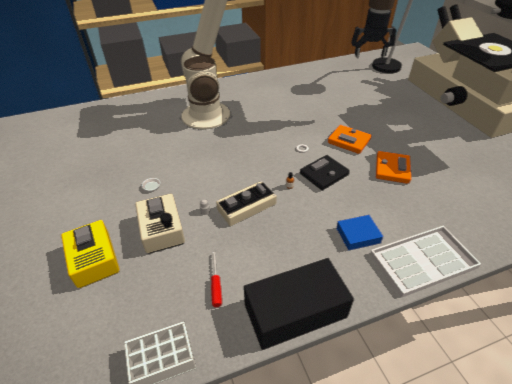

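View pics/side0.png

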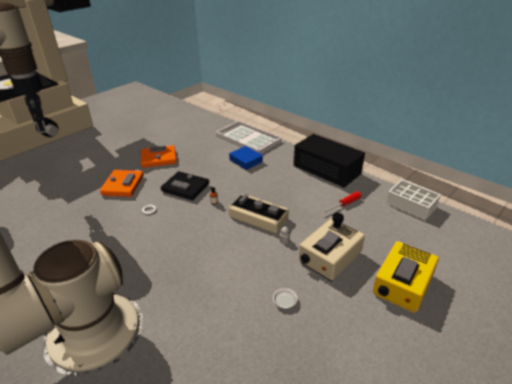

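The scene view shows the cream lamp unit at (160,222), the selector at (247,203), the black pad at (325,171), and a yellow lamp and two orange pads as decoys. The side view agrees. The targets are the rocker at about (545,-277), the square key at (567,-67) and the pad at (515,285).

```bash
cat >> h.py <<'E'
def go(x,y,z,tip=173.):
    "shift in tool axes (m) bringing the shut fingertips to x,y,z"
    s=read_state();M=R.from_quat(s['ee_rot']).as_matrix()
    tgt=np.array([x,y,z])-M[:,2]*tip
    return np.round(M.T@(tgt-s['position'])/1000,4)
E
python3 - <<'E'
from h import *
np.set_printoptions(precision=3,suppress=True)
s=read_state();print(R.from_quat(s['ee_rot']).as_matrix());p=get_image('wrist');print(p['T_tool_cam'],p['mtx'],s['clock'])
print(go(545,-277,240), go(520,-277,220))
E
```

```text
[[ 0.933 -0.36   0.   ]
 [-0.36  -0.933  0.   ]
 [ 0.    -0.    -1.   ]]
[[ 0.001  0.956  0.295 75.495]
 [ 1.    -0.001  0.     0.352]
 [ 0.001  0.295 -0.956 31.607]
 [ 0.     0.     0.     1.   ]] [[301.538   0.    254.644]
 [  0.    301.538 187.14 ]
 [  0.      0.      1.   ]] 1.3
[ 0.608  0.688 -0.008] [0.585 0.697 0.012]
```

Call:
carry_out:
  slide:
    - [0.3, 0.34, 0]
    - [0.3, 0.34, 0]
    - [0.3, 0.34, 0]
    - [0.3, 0.34, 0]
    - [0.3, 0.34, 0]
    - [0.3, 0.34, 0]
    - [0.3, 0.34, 0]
    - [0.3, 0.34, 0]
  roll: [0, 0, 0, 0, 0, 0, 0, 0]
  claw: [0, 0, 0, 0, 0, 0, 0, 0]

```text
clock: 2.35
position: [382.6, 155.1, 405.0]
ee_rot: [0.983, -0.185, 0.0, -0.0]
contact_force: [0.9, 0.7, 0.3]
gripper_width: 0.3
grasp_force: 0.0
```

Call:
carry_out:
  slide:
    - [0.3, 0.34, 0]
    - [0.3, 0.34, 0]
    - [0.3, 0.34, 0]
    - [0.3, 0.34, 0]
    - [0.3, 0.34, 0]
    - [0.3, 0.34, 0]
    - [0.3, 0.34, 0]
    - [0.3, 0.34, 0]
  roll: [0, 0, 0, 0, 0, 0, 0, 0]
  claw: [0, 0, 0, 0, 0, 0, 0, 0]

```text
clock: 3.35
position: [540.6, -270.2, 403.7]
ee_rot: [0.983, -0.185, -0.001, 0.0]
contact_force: [-0.2, 1.5, 0.2]
gripper_width: 0.1
grasp_force: 0.0
```

```bash
cat > w.py <<'E'
from h import *
import sys
np.set_printoptions(precision=1,suppress=True)
s=read_state();p=get_image('wrist');T=T_of(p,s);save(p,sys.argv[1])
for a in sys.argv[2:]:
    t,z=a.split('=')
    for r in place_of(p,t)[:2]: print(t,round(r['conf'],2),np.array(r['at']),'plane',pt(p,r['at'],T,float(z)),'depth',pt(p,r['at'],T))
M=R.from_quat(s['ee_rot']).as_matrix();print('tip',s['position']+173*M[:,2],s['contact_force'])
q=np.linalg.inv(T)@np.r_[s['position']+173*M[:,2],1];K=p['mtx'];print('tip px',K[0,0]*q[0]/-q[2]+K[0,2],K[1,1]*q[1]/q[2]+K[1,2])
E
python3 w.py w1.png rocker_raised=87 lamp_unit=0 eyepiece=70 key_square_top=60
```

```text
rocker_raised 0.91 [447.6  46.6] plane [ 586.7 -467.4   87. ] depth [ 586.6 -467.9   86.2]
rocker_raised 0.67 [255.1 164.7] plane [ 549.6 -274.5   87. ] depth [ 549.5 -274.4   86.4]
lamp_unit 0.77 [402.9  51.9] plane [ 592.2 -470.9    0. ] depth [ 595.6 -438.8   69.1]
eyepiece 0.76 [219.7 115.3] plane [ 604.5 -258.8   70. ] depth [ 605.3 -263.5  106.8]
key_square_top 0.74 [ 75.4 212.6] plane [565.4 -66.2  60. ] depth [565.3 -65.3  58.7]
tip [ 540.4 -270.2  230.7] [-0.2  1.5  0.2]
tip px 254.05623268359417 245.4744353575108
```

View pics/w1.png

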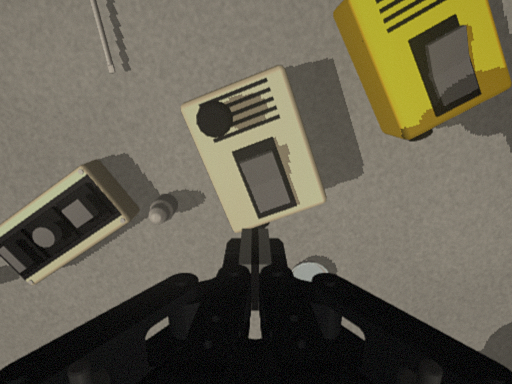

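The wrist view shows the cream lamp at (255,150), with the raised rocker half near (257,165) and the eyepiece at (214,118). The unit is turned about 18° from the tool. I'll align the tool with it and descend above the half.

Call:
carry_out:
  slide:
    - [0.01, 0.001, 0.04]
    - [0.01, 0.001, 0.08]
    - [0.01, 0.001, 0.12]
    - [0.01, 0.001, 0.13]
    - [0.01, 0.001, 0.13]
    - [0.01, 0.001, 0.13]
  roll: [-9, -18, -18, -18, -18, -18]
  claw: [0, 0, 0, 0, 0, 0]

```text
clock: 4.35
position: [549.7, -271.3, 277.0]
ee_rot: [1.0, -0.026, 0.002, 0.001]
contact_force: [0.2, 0.6, -0.3]
gripper_width: 0.3
grasp_force: 0.0
```

```bash
python3 w.py w2.png rocker_raised=87 eyepiece=70
```

```text
rocker_raised 0.89 [264.1 235.4] plane [ 547.5 -277.3   87. ] depth [ 560.7 -277.   113.9]
eyepiece 0.91 [225.9 136.8] plane [ 603.1 -258.    70. ] depth [ 607.7 -261.8  107.1]
tip [ 550.4 -271.6  104. ] [ 0.2  0.6 -0.3]
tip px 253.94459761385593 245.32972674127205
```

View pics/w2.png

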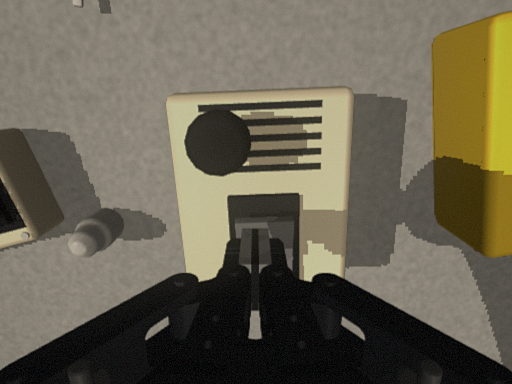

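The tips are aligned with the unit and 4 mm short in y (frame centred at column 264, tip at 254). I'll correct that and press.

Call:
carry_out:
  slide:
    - [-0.001, 0.005, 0.007]
    - [-0.001, 0.005, 0.013]
    - [-0.001, 0.005, 0.018]
    - [-0.001, 0.005, 0.021]
    - [-0.001, 0.005, 0.023]
    - [-0.001, 0.005, 0.023]
  roll: [0, 0, 0, 0, 0, 0]
  claw: [0, 0, 0, 0, 0, 0]

```text
clock: 5.25
position: [548.4, -276.6, 254.4]
ee_rot: [1.0, -0.026, 0.001, 0.001]
contact_force: [-1.2, 1.7, 12.3]
gripper_width: 0.0
grasp_force: 6.2
```

Call:
carry_out:
  slide:
    - [0, 0, 0.001]
    - [0, 0, 0.002]
    - [0, 0, 0.002]
  roll: [0, 0, 0]
  claw: [0, 0, 0]

```text
clock: 5.62
position: [548.4, -276.6, 254.3]
ee_rot: [1.0, -0.026, 0.001, 0.001]
contact_force: [-4.1, 4.3, 21.2]
gripper_width: 0.1
grasp_force: 10.4
```

The rocker is at its stop: the tip stays at 81 mm while the force rises. Next I'll lift and go over the square key.

Call:
carry_out:
  slide:
    - [0, 0, -0.035]
    - [0, 0, -0.06]
    - [0.002, -0.055, -0.06]
    - [0.004, -0.11, -0.06]
    - [0.005, -0.165, -0.06]
    - [0.007, -0.212, -0.06]
    - [0.007, -0.212, -0.05]
    - [0.007, -0.212, -0.04]
  roll: [0, 0, -8, -16, -23, -23, -23, -23]
  claw: [0, 0, 0, 0, 0, 0, 0, 0]

```text
clock: 6.62
position: [565.6, -65.3, 288.5]
ee_rot: [0.985, 0.173, -0.001, -0.0]
contact_force: [-0.5, -1.0, -0.7]
gripper_width: -0.2
grasp_force: 0.0
```

```bash
python3 w.py w3.png key_square_top=60 key_round_top=60 rocker_raised=81
```

```text
key_square_top 0.9 [254.8 205.5] plane [566.3 -65.3  60. ] depth [565.8 -65.5  58.4]
key_square_top 0.35 [453.4 261. ] plane [ 575.4 -218.2   60. ] depth [ 573.8 -223.    54.7]
key_round_top 0.74 [181.1 199.1] plane [553.3 -15.8  60. ] depth [553.  -15.7  59.3]
rocker_raised 0.46 [317.5 246. ] plane [ 561.4 -110.5   81. ] depth [ 537.2 -133.2   24.3]
tip [565.2 -65.3 115.5] [-0.5 -1.  -0.7]
tip px 253.88225672794493 245.12764876031537
```

View pics/w3.png

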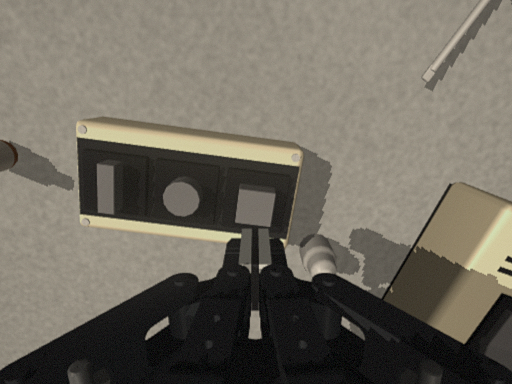

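The square key is at (255,205), centred under the tips, and the round key and objective are clear. I'll press down.

Call:
carry_out:
  slide:
    - [0.001, 0, 0.025]
    - [0.001, 0, 0.045]
    - [0.001, 0, 0.053]
    - [0.001, 0, 0.057]
    - [0.001, 0, 0.06]
    - [0.001, 0, 0.063]
    - [0.001, 0, 0.065]
    - [0.001, 0, 0.065]
  roll: [0, 0, 0, 0, 0, 0, 0, 0]
  claw: [0, 0, 0, 0, 0, 0, 0, 0]

```text
clock: 7.82
position: [567.2, -65.1, 226.3]
ee_rot: [0.985, 0.173, 0.0, 0.0]
contact_force: [-4.4, -2.6, 9.3]
gripper_width: -0.0
grasp_force: 4.8
```

Call:
carry_out:
  slide:
    - [0, 0, 0.001]
    - [0, 0, 0.002]
    - [0, 0, 0.002]
  roll: [0, 0, 0]
  claw: [0, 0, 0]

```text
clock: 8.2
position: [567.2, -65.1, 226.1]
ee_rot: [0.985, 0.174, 0.001, 0.001]
contact_force: [-6.9, -1.5, 19.0]
gripper_width: 0.0
grasp_force: 9.8
```

The square key is latched: the tip stops at 53 mm and the force rises. Next is the pad.

Call:
carry_out:
  slide:
    - [0, 0, -0.05]
    - [0, 0, -0.1]
    - [0.01, -0.05, -0.13]
    - [0.02, -0.1, -0.13]
    - [0.03, -0.15, -0.13]
    - [0.04, -0.2, -0.13]
    - [0.05, -0.25, -0.13]
    - [0.06, -0.3, -0.13]
  roll: [0, 0, 0, 0, 0, 0, 0, 0]
  claw: [0, 0, 0, 0, 0, 0, 0, 0]

```text
clock: 9.2
position: [520.7, 239.7, 352.7]
ee_rot: [0.985, 0.173, 0.001, -0.001]
contact_force: [0.9, -0.2, 0.5]
gripper_width: 0.1
grasp_force: 0.0
```

Call:
carry_out:
  slide:
    - [0.01, -0.03, 0]
    - [0.01, -0.03, 0]
    - [0.01, -0.03, 0]
  roll: [0, 0, 0]
  claw: [0, 0, 0]

```text
clock: 9.57
position: [520.2, 269.1, 352.4]
ee_rot: [0.985, 0.173, -0.0, -0.0]
contact_force: [0.5, -0.1, 0.1]
gripper_width: -0.2
grasp_force: 0.0
```

```bash
python3 w.py w4.png expose_top=36 small_key_top=34 pad=0
```

```text
expose_top 0.71 [237.9 208.5] plane [481.4 272.8  36. ] depth [481.2 272.8  35.4]
expose_top 0.65 [ 63.3 238.3] plane [387.7 433.1  36. ] depth [387.3 433.4  35.5]
small_key_top 0.61 [42.5 66.6] plane [548.7 479.3  34. ] depth [548.6 479.8  33.3]
small_key_top 0.55 [ 17.5 250.5] plane [355.2 477.6  34. ] depth [354.8 477.9  33.5]
pad 0.84 [ 61.2 226. ] plane [377.  455.6   0. ] depth [400.4 437.9  35.1]
pad 0.75 [40.2 45.2] plane [562.5 506.2   0. ] depth [564.8 489.2  25.7]
tip [520.2 269.2 179.4] [ 0.5 -0.1  0.1]
tip px 253.88338007188892 245.12540316054142
```

View pics/w4.png

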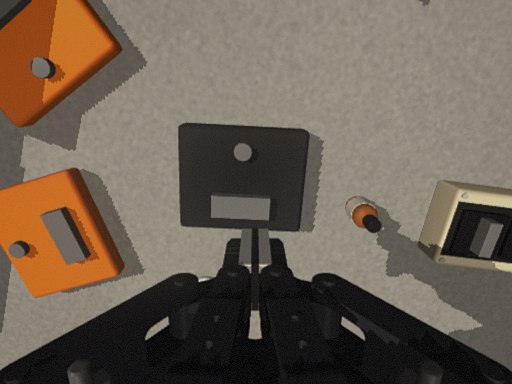

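The black pad shows the wide key at (240,208) and the small key at (242,152). The pad is already aligned with the tool. I'll descend over the wide key.

Call:
carry_out:
  slide:
    - [-0.0355, -0.016, 0.03]
    - [-0.0355, -0.016, 0.08]
    - [-0.0355, -0.016, 0.12]
    - [-0.0355, -0.016, 0.13]
    - [-0.0355, -0.016, 0.13]
    - [-0.0355, -0.016, 0.13]
  roll: [0, 0, 0, 0, 0, 0]
  claw: [0, 0, 0, 0, 0, 0]

```text
clock: 10.52
position: [482.3, 272.5, 224.5]
ee_rot: [0.985, 0.173, 0.002, -0.001]
contact_force: [-0.2, 0.4, -0.3]
gripper_width: 0.0
grasp_force: 0.0
```

```bash
python3 w.py w5.png expose_top=36
```

```text
expose_top 0.8 [258.7 230.4] plane [484.8 270.8  36. ] depth [493.6 274.3  56.2]
tip [482.8 273.   51.5] [-0.2  0.4 -0.3]
tip px 253.88285037395303 245.11943573510882
```

View pics/w5.png

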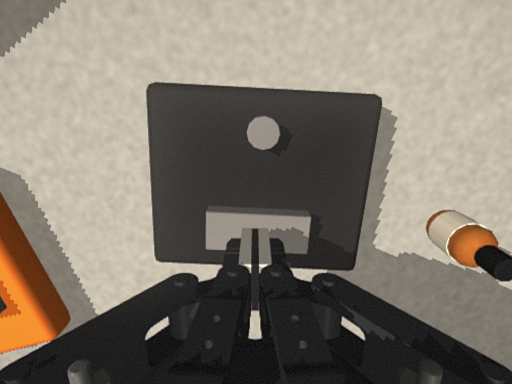

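The tips are over the middle of the wide key (258,230). I'll press and check the depth.

Call:
carry_out:
  slide:
    - [0, 0, 0.01]
    - [0, 0, 0.015]
    - [0, 0, 0.018]
    - [0, 0, 0.02]
    - [0, 0, 0.022]
    - [0, 0, 0.023]
    - [0, 0, 0.024]
    - [0, 0, 0.024]
  roll: [0, 0, 0, 0, 0, 0, 0, 0]
  claw: [0, 0, 0, 0, 0, 0, 0, 0]

```text
clock: 11.62
position: [481.4, 272.3, 203.0]
ee_rot: [0.985, 0.174, 0.0, 0.0]
contact_force: [-10.3, -3.2, 29.1]
gripper_width: 0.2
grasp_force: 14.7
```

Call:
carry_out:
  slide:
    - [0, 0, 0.001]
    - [0, 0, 0.001]
    - [0, 0, 0.001]
    - [0, 0, 0.001]
    - [0, 0, 0.001]
    - [0, 0, 0.001]
    - [0, 0, 0.001]
    - [0, 0, 0.001]
  roll: [0, 0, 0, 0, 0, 0, 0, 0]
  claw: [0, 0, 0, 0, 0, 0, 0, 0]

```text
clock: 12.62
position: [481.4, 272.3, 202.9]
ee_rot: [0.985, 0.174, 0.001, 0.0]
contact_force: [-11.8, -3.6, 34.4]
gripper_width: 0.3
grasp_force: 17.4
```

Call:
carry_out:
  slide:
    - [0, 0, 0]
    - [0, 0, -0.001]
    - [0, 0, -0.01]
    - [0, 0, -0.03]
    - [0, 0, -0.08]
    - [0, 0, -0.14]
    - [0.02, 0, -0.16]
    - [0.02, 0, -0.16]
  roll: [0, 0, 0, 0, 0, 0, 0, 0]
  claw: [0, 0, 0, 0, 0, 0, 0, 0]

```text
clock: 13.62
position: [501.1, 279.4, 359.0]
ee_rot: [0.985, 0.173, 0.002, -0.001]
contact_force: [-0.2, -0.6, -0.7]
gripper_width: 0.2
grasp_force: 0.0
```

```bash
python3 w.py w6.png expose_top=36 small_key_top=34; python3 - <<'E'
from h import *
np.set_printoptions(precision=1,suppress=True)
a=get_image('scene');b=get_image('side')
for p in (a,b):
    T=T_of(p)
    for x in ('rocker_raised','key_square_top','key_round_top','key_slim_top'):
        for r in place_of(p,x)[:2]:
            print(x,round(r['conf'],2),np.array(r['at']),pt(p,r['at'],T))
c=np.vstack([cv2.resize(i,None,fx=3,fy=3) for i in (a['img'][170:270,110:300],b['img'][180:280,200:390])])
cv2.imwrite('pics/end.png',c[:,:,::-1])
E
```

```text
expose_top 0.97 [ 81.2 226.9] plane [384.8 432.1  36. ] depth [384.4 432.4  35.3]
expose_top 0.89 [255.8 190. ] plane [486.1 273.   36. ] depth [485.9 272.9  35.3]
small_key_top 0.84 [258.8 137.4] plane [536.7 288.3  34. ] depth [536.7 288.3  33.5]
small_key_top 0.76 [59.1 53. ] plane [546.3 482.9  34. ] depth [546.3 483.4  33.2]
tip [501.7 279.9 186. ] [-0.2 -0.6 -0.7]
tip px 253.88215774081925 245.11858127409954
rocker_raised 0.8 [ 81.9 242.7] [ 592.1 -474.2   79.2]
rocker_raised 0.73 [157.5 212.5] [ 555.9 -275.2   78.3]
key_square_top 0.62 [231.2 206.1] [578.7 -70.3  48.5]
key_square_top 0.33 [163.6 233.2] [ 624.9 -272.8   66.4]
key_round_top 0.42 [250.4 193.7] [556.7  -2.6  55. ]
key_slim_top 0.37 [260.7 183.5] [518.5  45.1  47.4]
rocker_raised 0.75 [407.4 261.9] [ 583.8 -466.5   84.6]
rocker_raised 0.66 [329.9 232.8] [ 555.2 -266.3   79.7]
key_square_top 0.61 [259.7 201.8] [554.5 -19.6  60.2]
key_square_top 0.59 [273.3 210.3] [558.3 -69.7  51.4]
key_round_top 0.51 [187.7 171.7] [577.7 351.2   0.2]
key_round_top 0.4 [259. 204.] [548.4 -22.1  56.7]
key_slim_top 0.41 [241.7 194.8] [563.6  64.7  40.9]
```

View pics/end.png

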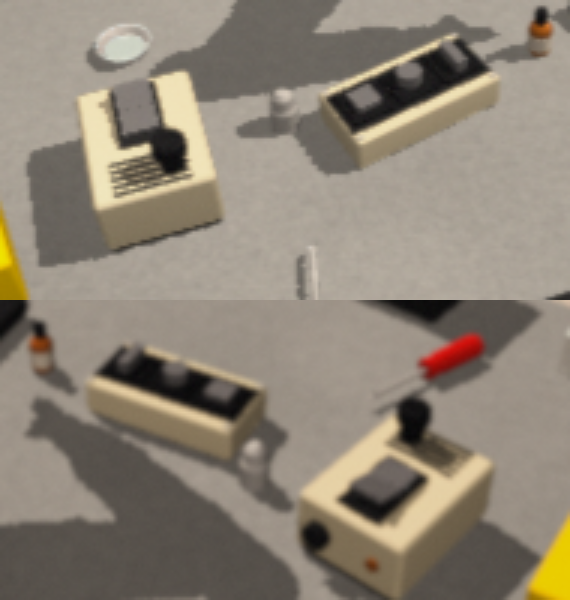

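View pics/w6.png

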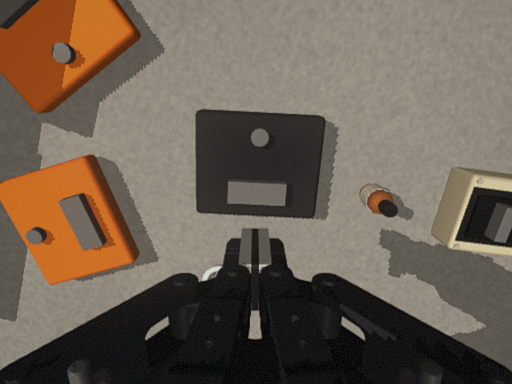

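The rocker half is now level, the square key is down with the round and slim keys still up, the exposure key has sprung back, and the bystanders are undisturbed.

```bash
python3 -c "
from bench import *
print(job_done())"
```

```text
the job is handed in; nothing more can be done
None
```

The job is handed in: the rocker was pressed level, the square key latched, and the exposure key held down for at least one second and released, in that order and in about 14 s; the final pictures showed nothing else disturbed, though the hand-in returned no verdict.

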